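# Sweep the nuts into the counting tray's trough and shut its cover

## Task

Three hex nuts and one long hex standoff lie on the deck of the dark counting tray. With the tips or the outside of the fingers, sweep the three nuts across the deck into the trough along the tray's left side, sliding them and never picking them up, and leave the standoff on the deck. Then push the trough's hinged cover over with the fingers and press it fully shut over the nuts; do not disturb the bottle, spool and jar beside the tray.

Things in the scene. Friction and masses are not known exactly. Their poses are not given: they have to be found in the camera images.
- tray: Dark grey plastic parts-counting tray, 206 (x) x 192 (y) mm, fixed to the bench. Origin: centre of its underside, on the bench; y points to the trough on its left side, z up. 5 mm walls at x = +-100 mm and a 4 mm rim at y = -94 mm stand 46 mm above the bench; a pouring spout at the rim's +x end reaches to y = -120 mm. Walls stand 8 mm above the deck.
- deck_edge (a point): Middle of the deck's left edge, where it drops straight into the trough: tray x = 0, y = +44, z = 38 mm. The deck is flat and level, 38 mm above the bench, from tray y = -92 to +44 mm and x = -98 to +98 mm.
- trough (a point): Middle of the trough's floor: tray x = 0, y = +68, z = 4 mm. The trough spans tray y = +44 to +92 mm, x = -98 to +98 mm, and is 34 mm deep below the deck; its outer wall is 4 mm thick and 36 mm high.
- cover (a joint): Angle of the trough's lighter grey cover (rad): 0 = shut, flat over the trough, upper face 42 mm above the bench; starts open at 1.6 to 1.9, leaning away from the deck; stop at 1.95. Hinge line: parallel to tray x at y = +97, z = 40 mm. The hinge is stiff (0.03 N m, under 1 N at the edge): the cover stays at whatever angle it is left and has to be pushed all the way down.
- cover_edge (a point): Middle of the cover's free edge, a rounded bead 5.6 mm thick, 54.5 mm from the hinge line. The cover is a 3 mm plastic sheet, 192 mm long in tray x. Open, its free edge is about 94 mm above the bench; shut, it lies at tray y = +42 mm on the deck's edge.
- nut_0: Steel hex nut, 19 mm across flats (22 mm across corners), 10 mm thick, about 17 g, lying flat on the deck (identical to the other two). Origin at its centre, 5 mm above the deck; z is the nut's axis. The nuts and the standoff each start at tray y between -35 and +18 mm, about 42 mm apart in tray x, in any order.
- nut_1: Steel hex nut, 19 mm across flats (22 mm across corners), 10 mm thick, about 17 g, lying flat on the deck (identical to the other two). Origin at its centre, 5 mm above the deck; z is the nut's axis. The nuts and the standoff each start at tray y between -35 and +18 mm, about 42 mm apart in tray x, in any order.
- nut_2: Steel hex nut, 19 mm across flats (22 mm across corners), 10 mm thick, about 17 g, lying flat on the deck (identical to the other two). Origin at its centre, 5 mm above the deck; z is the nut's axis. The nuts and the standoff each start at tray y between -35 and +18 mm, about 42 mm apart in tray x, in any order.
- standoff: Steel hex standoff (spacer), a bar 30 mm long and 10 mm across flats, lying on a flat on the deck among the nuts, turned anyhow. Origin at its centre, 5 mm above the deck; x along its length. Stays on the deck.
- flux_bottle: Small brown glass bottle with a white cap, 26 mm across, 58 mm high, standing on the bench 45 to 60 mm off the tray's right (-y) side. Origin: centre of its underside. Bystander.
- solder_spool: Spool of solder with blue flanges, 46 mm across, 40 mm high, standing on the bench beyond the tray's far (+x) side. Origin: centre of its underside. Bystander.
- white_jar: White open jar, 52 mm across, 46 mm high, standing on the bench beyond the tray's far (+x) side, near the trough. Origin: centre of its underside. Bystander.

How it is judged:
On the way, in this order (a step that is already met when the one before it is completed fails the run):
1. all three nuts lie in the trough while the cover is still open (y of nut_0 in the frame of tray between 0.045 and 0.093 m and x of nut_0 in the frame of tray between -0.099 and 0.099 m and z of each of nut_0, nut_1, nut_2 in the frame of tray below 0.033 m and y of nut_1 in the frame of tray between 0.045 and 0.093 m and x of nut_1 in the frame of tray between -0.099 and 0.099 m and y of nut_2 in the frame of tray between 0.045 and 0.093 m and x of nut_2 in the frame of tray between -0.099 and 0.099 m and value of joint cover above 1 rad), for 0.2 s.
2. the cover is pushed shut over them (value of joint cover below 0.06 rad), for 0.2 s.
At the end, for the whole second after the job is handed in: All three nuts are at rest in the trough (below the deck's level, between its walls), the cover is shut to within 0.06 rad (free edge within about 3 mm of flat), and the standoff lies at rest on the deck; bottle, spool and jar are within 20 mm of where they stood (y of nut_0 in the frame of tray between 0.045 and 0.093 m and x of nut_0 in the frame of tray between -0.099 and 0.099 m and z of each of nut_0, nut_1, nut_2 in the frame of tray below 0.033 m and y of nut_1 in the frame of tray between 0.045 and 0.093 m and x of nut_1 in the frame of tray between -0.099 and 0.099 m and y of nut_2 in the frame of tray between 0.045 and 0.093 m and x of nut_2 in the frame of tray between -0.099 and 0.099 m and y of standoff in the frame of tray between -0.093 and 0.042 m and x of standoff in the frame of tray between -0.099 and 0.099 m and z of standoff in the frame of tray above 0.038 m and value of joint cover below 0.06 rad and linear speed of each of nut_0, nut_1, nut_2, standoff below 0.02 m/s and distance of each of flux_bottle, solder_spool, white_jar from where it was at the start of the episode below 0.02 m); the robot touches nothing.
It fails at once if a nut or the standoff is picked up (nut centre more than 10 mm, standoff centre more than 15 mm above where it lay on the deck) (height (world z) of any of nut_0, nut_1, nut_2 above 0.053 m or height (world z) of standoff above 0.058 m).
It fails at once if the standoff leaves the deck (not (y of standoff in the frame of tray between -0.093 and 0.042 m and x of standoff in the frame of tray between -0.099 and 0.099 m and z of standoff in the frame of tray above 0.038 m)).
It fails at once if the bottle, spool or jar is shifted by more than 20 mm or tipped (distance of any of flux_bottle, solder_spool, white_jar from where it was at the start of the episode above 0.02 m or angle between any of flux_bottle, solder_spool, white_jar's own z axis and vertical above 0.35 rad).
It also fails if it takes over 48 s, if anything falls off the work surface, if the arm or the gripper's body presses on something with over 40 N, if the wrist force passes 120 N, or if a joint passes its speed limit or range.

## Robot

A 7-joint arm with a two-finger parallel gripper is mounted at the origin on a cart in front of the work surface, level with it; the furniture and walls round the work are solid. World frame = base frame: x ahead of the robot, y to its left, z up, the work surface at z = 0. Lengths are in m, angles in rad, forces in N, time in s.
With the tool pointing down it reaches from about 0.4 to 0.925 m from the base axis. Payload 5.6 kg.
Tool frame: the origin (TCP) lies where the fingers leave the gripper's body, on its centre line; the fingertips stand 73 mm ahead of it and the grasp point (between the pads) lies 54 mm ahead of it; z points along the fingers, y is the line along which they close (so a half turn about z gives the same grasp; the last joint's range is limited). The gripper opens to 85 mm and grips with 20 to 120 N. Pads are 22 mm wide; open, the fingers measure 114 mm over their backs; the gripper's body (76 mm by 85 mm) begins 54 mm behind the grasp point. The pads swing forward as they close: fully open they stand 13 mm farther back than shut.
Start: joints at [1.303, 0.468, -0.012, 1.603, 0.006, 1.071, -0.056], TCP at [0.145, -0.634, 0.304] pointing down, gripper open.
Joint ranges: [-2.53, 2.53], [-0.31, 2.02], [-1.57, 1.55], [0.28, 2.44], [-1.29, 4.43], [0.15, 1.84], [-2.92, 2.92]. Speed limits (rad/s): [2.57, 2.57, 3.14, 3.14, 3.14, 3.14, 3.14].

## Interface

Orientations are given as a unit quaternion [w, x, y, z].
In Python, from workcell import env gives the robot as it stands.
- The arm moves only by the tool step_arm, never from a script. Its argument "steps" is a list of rows, each a list of 5 numbers: the shift along the tool's x, y, z in m, then the turn about the tool's z in rad, then the finger opening in m, from 0 to 0.0854. A call has exactly 5 rows; each row shifts and turns the commanded pose from where the row before left it, along the tool's axes as they then stand; what a row does not reach is not made up. A row lasts 1/10 s, in which the tool goes at most 50 mm and 8.59 degrees, less where a joint would pass 70% of its speed; a pose out of reach is approached as far as the arm can. A call with a gripper value outside its range is refused whole. The fingers move at their own pace and stop on an object; "squeeze" is the grip in N (left out, the last holds). Time passes only in rows, so rows that do not move let the fingers close, or fill a call up. It gives the time, the measured TCP pose, the force, the opening and the grip force at its end, in the units of the state.
- env.observe(): the state, without advancing time (a new reading comes with each control period).
- env.grab_frame(name): name is "scene" or "top" or "wrist"; returns (picture, depth): 480x640x3 uint8, red, green, blue; 480x640 float32, m along the optical axis (not along the pixel's ray), 0 where there is no reading.
- env.camera_info(name): a dict with "K" (3x3 intrinsics, pixels), "position" and "rotation" of the camera in the world. Camera axes: x right, y up, looking along -z (the intrinsics and any distortion apply to the point x, -y, -z); pixel columns grow to the right and rows downward; lengths in m; the calibration is good to about 2 mm. A picture is of the moment at which its call begins: read the wrist's pose just before it. camera_info takes no time and is no camera call; for the wrist camera it gives the pose at the moment of the call.
- env.job_done(): hands the job in; it is judged then, once.
Trained networks look in the newest picture that a camera, given by its name, has taken for a name from the list of things; names that differ only in an ending like _2 or _b are one class to them, and where a whole thing is asked for, a point or a joint stands for the part that bears it (a point fixed in the world has none). Each returns a list of dicts, best first, with "score" (0 to 1); they miss things now and then, are a little off and sometimes report something else, mostly with a low value. They report only what shows in the picture. A call takes as long as a camera call.
- env.silhouettes(camera, thing): "mask" (480x640 bool, what is visible of it) and "rect" ([left, top, width, height] in pixels, round what is visible of it).
- env.place_of(camera, thing): "centre" ([column, row] in pixels: a listed point, or the origin of a listed thing).
The state is a dict: "time": time; "qpos": joint angles; "joint_velocities": joint speeds; "tau": joint torques, N m; "tcp_pos": TCP position; "tool_rot": TCP orientation; "wrist_force": force on the tool from outside, world axes, zero at the start; "moment": the same for the moment, N m; "opening": opening from 0.0 (shut) to 1.0 (fully open); "grip_force": force on a finger pad.
Only numpy, scipy, OpenCV 4.12 (cv2) and the standard library are available. Lean on these libraries where they do the work, as an engineer would, in place of code of your own. Each camera call takes 0.05 s, during which the arm holds its last target. There are 200 camera calls.

## Working session

There is one attempt and no reset: what is moved stays moved. The work goes in short steps, Python scripts to look and compute and a tool call to move; the robot and the scene stay as the last step left them, time stands still between calls to the robot, and variables do not carry over. Pictures are saved under pics/ and viewed, at most 10 in all, crops included, and the job is handed in when it is done.

Besides the shell and the picture viewer there is one more tool, called after "Emit:" by a JSON object that holds its "api" and its "payload", one argument or row to a line. step_arm: Moves the arm, as the interface text tells. Its arguments: {"type":"object","properties":{"steps":{"type":"array"},"squeeze":{"type":"number"}},"required":["steps"]}

```bash
mkdir -p pics; cat > h.py <<'E'
from workcell import env
import numpy as np, cv2
def px2w(cam,uv,z=None,depth=None):
    c=env.camera_info(cam);K=np.array(c["K"]);R=np.array(c["rotation"]);p=np.array(c["position"])
    d=np.linalg.solve(K,[uv[0],uv[1],1.]);d=R@np.array([d[0],-d[1],-d[2]])
    s=depth if z is None else (z-p[2])/d[2]
    return p+s*d
E
python3 - <<'E'
from h import *
s=env.observe();print(s["time"],s["tcp_pos"],s["tool_rot"],s["opening"])
im,d=env.grab_frame("top");cv2.imwrite("pics/top.png",im[:,:,::-1])
im,d2=env.grab_frame("scene");cv2.imwrite("pics/scene.png",im[:,:,::-1])
print({k:np.round(v,3).tolist() for k,v in env.camera_info("top").items() if not isinstance(v,str)})
for t,z in [("tray",0),("deck_edge",.038),("trough",.004),("cover_edge",.094),("nut_0",.043),("standoff",.043),("flux_bottle",0),("solder_spool",0),("white_jar",0)]:
    for r in env.place_of("top",t)[:4]: print(t,round(r["score"],2),np.round(r["centre"]),np.round(px2w("top",r["centre"],z),4))
E
```

```text
0.0 [ 0.14474479 -0.63323094  0.30291316] [-8.95405534e-04  9.93695482e-01  1.12109156e-01 -1.57192120e-04] 0.9973390636474148
{'K': [[464.242, 0.0, 321.202], [0.0, 464.242, 238.389], [0.0, 0.0, 1.0]], 'position': [0.433, 0.058, 0.903], 'rotation': [0.716, 0.042, -0.047, -0.695]}Traceback (most recent call last):
  File "<stdin>", line 7, in <module>
  File "h.py", line 5, in px2w
    d=np.linalg.solve(K,[uv[0],uv[1],1.]);d=R@np.array([d[0],-d[1],-d[2]])
                                            ~^~~~~~~~~~~~~~~~~~~~~~~~~~~~~
ValueError: matmul: Input operand 1 has a mismatch in its core dimension 0, with gufunc signature (n?,k),(k,m?)->(n?,m?) (size 3 is different from 4)
```

View pics/top.png

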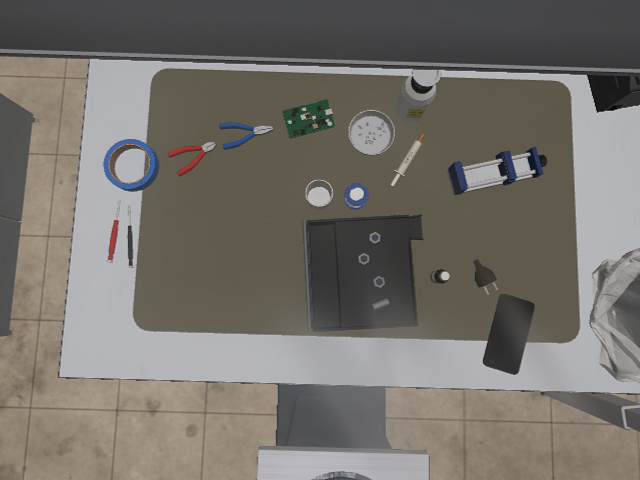

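View pics/scene.png

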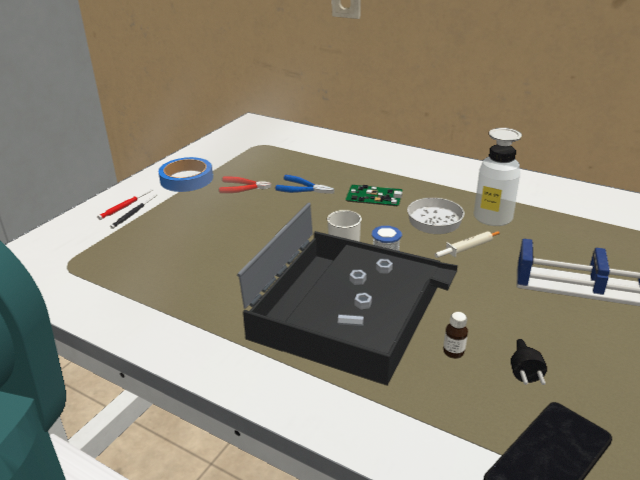

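The top view shows nuts at about (375,238), (364,259) and (379,282), and the standoff at (381,303) nearest the robot. The trough and the open cover are on the left, around column 310. The camera rotation is a quaternion, so I'll fix the helper.

```bash
sed -i 's/R=np.array(c\["rotation"\])/R=Rot(c["rotation"])/; s/^import numpy.*/&\nfrom scipy.spatial.transform import Rotation\ndef Rot(q): return Rotation.from_quat(np.roll(q,-1)).as_matrix()/' h.py
python3 - <<'E'
from h import *
im,d=env.grab_frame("top")
for t,z in [("tray",0),("deck_edge",.038),("trough",.004),("cover_edge",.094),("nut_0",.043),("standoff",.043),("flux_bottle",0),("solder_spool",0),("white_jar",0)]:
    for r in env.place_of("top",t)[:4]: print(t,round(r["score"],2),np.round(r["centre"]),np.round(px2w("top",r["centre"],z),4))
m=env.silhouettes("top","standoff")[0]["mask"];v,u=np.nonzero(m)
P=np.array([px2w("top",x,.048)[:2] for x in zip(u,v)]);w,V=np.linalg.eigh(np.cov(P.T));print("standoff",P.mean(0),V[:,1])
# tray top edges
m=env.silhouettes("top","tray")[0]["mask"];c=cv2.convexHull(np.argwhere(m)[:,::-1].astype(np.int32))
for q in cv2.approxPolyDP(c,3,True)[:,0]: print(q,px2w("top",q,.046),d[q[1],q[0]])
print(Rot(env.observe()["tool_rot"]))
E
```

```text
tray 0.56 [357. 273.] [ 0.4822 -0.0192  0.    ]
tray 0.51 [306. 274.] [0.4762 0.079  0.    ]
tray 0.2 [370. 238.] [ 0.5512 -0.0442  0.    ]
deck_edge 0.74 [335. 273.] [0.4789 0.0246 0.038 ]
trough 0.91 [323. 272.] [0.4806 0.0466 0.004 ]
trough 0.67 [359. 262.] [ 0.5037 -0.0229  0.004 ]
cover_edge 0.66 [355. 272.] [ 0.4785 -0.0084  0.094 ]
cover_edge 0.57 [306. 273.] [0.4732 0.0779 0.094 ]
nut_0 0.68 [379. 278.] [ 0.4706 -0.0572  0.043 ]
nut_0 0.59 [371. 236.] [ 0.5483 -0.0402  0.043 ]
nut_0 0.43 [362. 263.] [ 0.4979 -0.0248  0.043 ]
standoff 0.42 [381. 304.] [ 0.4241 -0.0611  0.043 ]
flux_bottle 0.5 [430. 276.] [ 0.4803 -0.1624  0.    ]
flux_bottle 0.18 [361. 264.] [ 0.4998 -0.0266  0.    ]
solder_spool 0.56 [355. 198.] [ 0.6309 -0.0117  0.    ]
white_jar 0.9 [322. 200.] [0.6238 0.054  0.    ]
white_jar 0.42 [324. 273.] [0.4797 0.0446 0.    ]
standoff [ 0.42421667 -0.05947128] [-0.40042292  0.91633044]
[419 214] [ 0.59323662 -0.1295557   0.046     ] 0.9204308
[423 237] [ 0.54990101 -0.13715878  0.046     ] 0.9126211
[417 324] [ 0.38961885 -0.12649803  0.046     ] 0.84497213
[355 330] [ 0.37561431 -0.01368881  0.046     ] 0.8879053
[309 329] [0.37499483 0.06991186 0.046     ] 0.7938541
[303 221] [0.57318304 0.0876224  0.046     ] 0.8158213
[[ 9.74844212e-01  2.22887326e-01 -5.04004195e-05]
 [ 2.22887320e-01 -9.74844209e-01 -1.07604254e-04]
 [-7.31161814e-05  9.36637693e-05 -9.99999993e-01]]
```

```bash
python3 - <<'E'
from h import *
im,d=env.grab_frame("top")
c=env.camera_info("top");K=np.array(c["K"]);R=Rot(c["rotation"]);p=np.array(c["position"])
v,u=np.mgrid[:480,:640]
ray=np.stack([(u-K[0,2])/K[0,0],-(v-K[1,2])/K[1,1],-np.ones_like(u)],-1)
W=p+(ray*d[...,None])@R.T
x,y,z=W[...,0],W[...,1],W[...,2]
reg=(x>.35)&(x<.62)&(y>-.17)&(y<.13)&(d>0)
print(np.histogram(z[reg],bins=np.arange(-.01,.11,.006)))
dm=reg&(z>.033)&(z<.041)
n,l,st,_=cv2.connectedComponentsWithStats(cv2.morphologyEx(dm.astype(np.uint8),cv2.MORPH_CLOSE,np.ones((9,9))))
k=1+st[1:,4].argmax();Q=W[(l==k)&dm][:,:2].astype(np.float32)
print(len(Q),np.median(W[(l==k)&dm][:,2]),cv2.minAreaRect(Q))
for lo,hi,n in [(.0,.012,"trough"),(.043,.05,"rim"),(.06,.11,"cover")]:
    m=reg&(z>lo)&(z<hi)
    if n=="trough": m&=(y>-.0)&(y<.08)&(x>.38)&(x<.57)
    print(n,m.sum(),cv2.minAreaRect(W[m][:,:2].astype(np.float32)),W[m].max(0))
cv2.imwrite("pics/crop.png",cv2.resize(im[170:350,290:450,::-1],None,fx=3.3,fy=3.3,interpolation=2))
E
```

```text
(array([ 118, 7321, 3891,  101,   57,   69,   54, 2629, 5542, 1170,   80,
         38,   22,   23,   24,   25,    6,  265,   87]), array([-0.01 , -0.004,  0.002,  0.008,  0.014,  0.02 ,  0.026,  0.032,
        0.038,  0.044,  0.05 ,  0.056,  0.062,  0.068,  0.074,  0.08 ,
        0.086,  0.092,  0.098,  0.104]))
7183 0.03858514510507083 ((0.48398557305336, -0.05037181079387665), (0.19724968075752258, 0.18757368624210358), 5.23520040512085)
trough 2501 ((0.4749143421649933, 0.04832806438207626), (0.18956483900547028, 0.0667281225323677), 1.9378554821014404) [0.56997641 0.07982005 0.01194076]
rim 1297 ((0.5050128698348999, -0.04567192494869232), (0.24963103234767914, 0.24000082910060883), 4.870726585388184) [0.61942593 0.08354491 0.04999985]
cover 462 ((0.4829312264919281, -0.04391498863697052), (0.189513698220253, 0.24743536114692688), 4.931535720825195) [0.56713581 0.08590907 0.10260667]
```

View pics/crop.png

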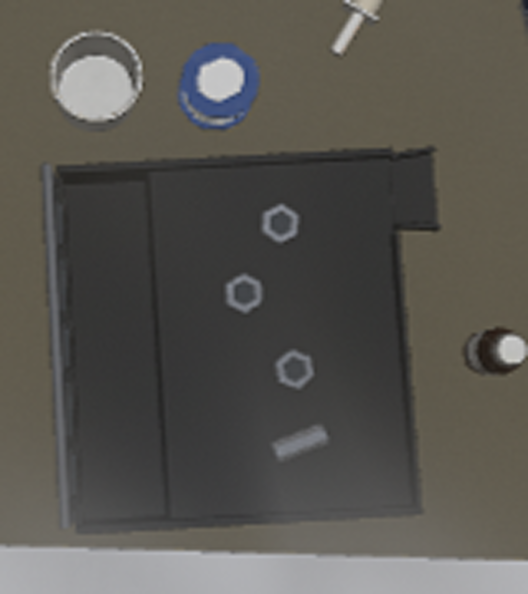

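Crop: the deck edge runs from crop (148,178) to (167,516). Nuts are at (281,223), (244,293), (295,370), the standoff at (301,441), and the cover's free edge runs from (46,165) to (66,527).

```bash
cat > t.py <<'E'
from h import *
f=lambda a,b,z:px2w("top",(290+a/3.3,170+b/3.3),z)[:2]
a,b=f(148,178,.038),f(167,516,.038)
r1,r2=f(397,232,.046),f(420,514,.046)
yaw=np.arctan2(*(a-b)[::-1]);yr=np.arctan2(*(r1-r2)[::-1])
print("edge",a,b,yaw,"rim",r1,r2,yr)
yaw=float(np.mean([yaw,yr]))
ex=np.array([np.cos(yaw),np.sin(yaw)]);ey=np.array([-ex[1],ex[0]])
near=f(167,516,.038);O=None
# y origin from deck edge; x origin from outer wall tops: far ~ (148,160) near (167,524)
y0=np.mean([a@ey,b@ey])-.044
xf=f(250,160,.046)@ex;xn=f(250,521,.046)@ex
print("xspan",xn,xf,xf-xn,"rim y",np.mean([r1@ey,r2@ey])-y0)
O=ex*(xf+xn)/2+ey*y0;print("O",O,"yaw",yaw)
for n,q,z in [("nutA",(281,223),.046),("nutB",(244,293),.046),("nutC",(295,370),.046),("so",(301,441),.046),("so_l",(275,454),.046),("so_r",(327,432),.046),("cov1",(46,165),.094),("cov2",(66,527),.094),("bottle",(510,348),.058),("spool",(220,80),.04)]:
    w=f(*q,z);print(n,w,"tray",np.round([(w-O)@ex,(w-O)@ey],4))
E
python3 t.py
```

```text
edge [0.57074252 0.02766851] [0.38088348 0.01220657] 0.08125971016279847 rim [ 0.54296333 -0.11346481] [ 0.38647871 -0.12700652] 0.08632197929482528
xspan 0.37586050396021786 0.5770704869886351 0.2012099830284172 rim y -0.09475310259220902
O [ 0.4801464  -0.02385342] yaw 0.08379084472881188
nutA [ 0.54607794 -0.04782585] tray [ 0.0637 -0.0294]
nutB [ 0.50581694 -0.02762546] tray [ 0.0253 -0.0059]
nutC [ 0.46360591 -0.05686967] tray [-0.0192 -0.0315]
so [ 0.42446116 -0.06073778] tray [-0.0586 -0.0321]
so_l [ 0.41690306 -0.04641056] tray [-0.0649 -0.0172]
so_r [ 0.42983506 -0.07512424] tray [-0.0544 -0.0469]
cov1 [0.56715541 0.08434664] tray [0.0958 0.1005]
cov2 [0.37710081 0.06747192] tray [-0.095   0.0996]
bottle [ 0.47880316 -0.17387427] tray [-0.0139 -0.1494]
spool [ 0.62874778 -0.01221362] tray [ 0.1491 -0.0008]
```

Emit:
{"api": "step_arm", "payload": {
  "steps": [
    [0.0322,-0.0319,0.006,0,0.01],
    [0.0322,-0.0319,0.006,0,0.01],
    [0.0322,-0.0319,0.006,0,0.01],
    [0.0322,-0.0319,0.006,0,0.01],
    [0.0322,-0.0319,0.006,0,0.01]
  ],
  "squeeze": 20
}}

```text
time: 1.3
tcp_pos: [0.267, -0.4408, 0.274]
tool_rot: [0.0, 0.994, 0.112, 0.0]
wrist_force: [1.0, 0.1, 0.5]
opening: 0.142
grip_force: 0.0
```

Emit:
{"api": "step_arm", "payload": {
  "steps": [
    [0.0322,-0.0319,0.006,0,0.01],
    [0.0322,-0.0319,0.006,0,0.01],
    [0.0322,-0.0319,0.006,0,0.01],
    [0.0322,-0.0319,0.006,0,0.01],
    [0.0322,-0.0319,0.006,0,0.01]
  ]
}}

```text
time: 1.8
tcp_pos: [0.3885, -0.2495, 0.2441]
tool_rot: [0.0, 0.994, 0.112, 0.0]
wrist_force: [1.6, -0.6, 0.0]
opening: 0.118
grip_force: 0.0
```

Emit:
{"api": "step_arm", "payload": {
  "steps": [
    [0.0322,-0.0319,0.006,0,0.01],
    [0.0322,-0.0319,0.006,0,0.01],
    [0.0322,-0.0319,0.006,0,0.01],
    [0.0322,-0.0319,0.006,0,0.01],
    [0.0322,-0.0319,0.006,0,0.01]
  ]
}}

```text
time: 2.3
tcp_pos: [0.51, -0.058, 0.2139]
tool_rot: [0.0, 0.994, 0.112, 0.0]
wrist_force: [1.0, -0.3, 0.1]
opening: 0.118
grip_force: 0.0
```

Emit:
{"api": "step_arm", "payload": {
  "steps": [
    [0,0,0,-0.143,0.01],
    [0,0,0,-0.143,0.01],
    [0,0,0,-0.143,0.01],
    [0,0,0,-0.143,0.01],
    [0,0,0,-0.143,0.01]
  ]
}}

```text
time: 2.8
tcp_pos: [0.5092, -0.0596, 0.214]
tool_rot: [0.0, 0.89, 0.455, 0.0]
wrist_force: [-0.1, 0.1, -0.4]
opening: 0.115
grip_force: 0.0
```

Emit:
{"api": "step_arm", "payload": {
  "steps": [
    [0,0,0,-0.143,0.01],
    [0,0,0,-0.143,0.01],
    [0,0,0,-0.143,0.01],
    [0,0,0,-0.143,0.01],
    [0,0,0,-0.143,0.01]
  ]
}}

```text
time: 3.3
tcp_pos: [0.5092, -0.0597, 0.214]
tool_rot: [0.0, 0.675, 0.738, 0.0]
wrist_force: [0.6, -0.4, 0.3]
opening: 0.12
grip_force: 0.0
```

```bash
cat >> h.py <<'E'
O=np.array([.4801,-.0239]);yaw=.084
ex=np.array([np.cos(yaw),np.sin(yaw)]);ey=np.array([-ex[1],ex[0]])
def tray(w): return np.round([(w[:2]-O)@ex,(w[:2]-O)@ey],4)
E
python3 - <<'E'
from h import *
im,d=env.grab_frame("wrist");cv2.imwrite("pics/w1.png",im[:,:,::-1])
print("tcp",tray(env.observe()["tcp_pos"]))
for t in ["nut_0","standoff"]:
    for r in env.place_of("wrist",t)[:4]: print(t,round(r["score"],2),np.round(r["centre"]),tray(px2w("wrist",r["centre"],.043)))
c=env.camera_info("wrist");print(c["position"],d[::80,::80].round(3))
E
```

```text
tcp [ 0.026  -0.0381]
nut_0 0.69 [257. 232.] [-0.0166 -0.0303]
nut_0 0.64 [368. 230.] [ 0.0655 -0.0284]
standoff 0.62 [202. 232.] [-0.0578 -0.0298]
standoff 0.27 [463. 188.] [0.1323 0.0022]
[0.50396378 0.00624943 0.28414205] [[0.922 0.163 0.162 0.162 0.163 0.161 0.246 0.246]
 [0.411 0.262 0.257 0.256 0.256 0.255 0.258 0.26 ]
 [0.421 0.279 0.239 0.24  0.238 0.239 0.275 0.276]
 [1.102 0.296 0.254 0.254 0.254 0.255 0.295 0.284]
 [1.182 0.316 0.315 0.315 0.316 0.272 0.313 0.315]
 [1.269 0.077 0.084 0.069 0.078 0.069 0.08  0.076]]
```

View pics/w1.png

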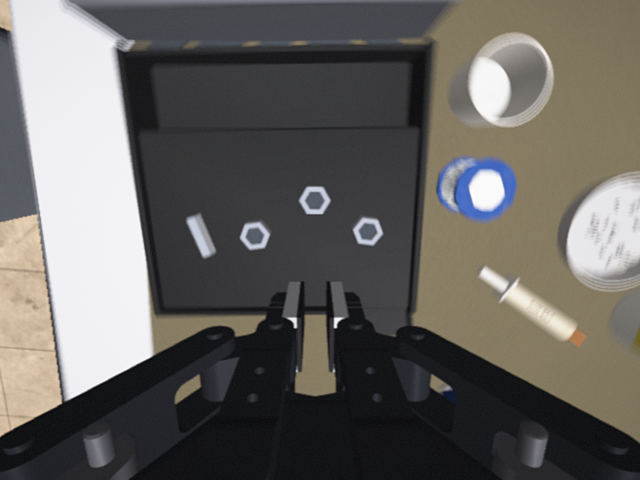

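The wrist view confirms the nuts at (256,236), (315,200) and (368,231), and the standoff at (201,236), with the fingers lined up behind the middle nut. Next I'll check the fingertip height from depth, then go down.

```bash
python3 - <<'E'
from h import *
im,d=env.grab_frame("wrist");s=env.observe()
for q in [(285,287),(292,287),(296,287),(335,287),(340,287),(347,287),(280,300),(350,300)]:
    w=px2w("wrist",q,None,d[q[1],q[0]]);print(q,d[q[1],q[0]],tray(w),w[2]-s["tcp_pos"][2])
E
```

```text
(285, 287) 0.26431447 [ 0.0023 -0.0756] -0.17535961122236834
(292, 287) 0.14296128 [ 0.0163 -0.028 ] -0.06258961784063519
(296, 287) 0.14210197 [ 0.0181 -0.0277] -0.06179059867698389
(335, 287) 0.14124653 [ 0.0346 -0.0274] -0.060990793881789046
(340, 287) 0.1431362 [ 0.0368 -0.0282] -0.06274608340679672
(347, 287) 0.26502293 [ 0.0513 -0.0761] -0.17600340643030155
(280, 300) 0.14010207 [ 0.0115 -0.0321] -0.058495921149397445
(350, 300) 0.13917989 [ 0.0407 -0.0319] -0.057639800064760965
```

Emit:
{"api": "step_arm", "payload": {
  "steps": [
    [0,0,0.02,0,0.01],
    [0,0,0.02,0,0.01],
    [0,0,0.02,0,0.01],
    [0,0,0.02,0,0.01],
    [0,0,0.01,0,0.01]
  ]
}}

```text
time: 4.0
tcp_pos: [0.5084, -0.0596, 0.1225]
tool_rot: [-0.001, 0.678, 0.735, -0.001]
wrist_force: [0.0, -0.7, -0.1]
opening: 0.119
grip_force: 0.0
```

Emit:
{"api": "step_arm", "payload": {
  "steps": [
    [0,0,0.004,0,0.01],
    [0,0,0.004,0,0.01],
    [0.004,0,0,0,0.01],
    [0.006,0,0,0,0.01],
    [0.008,0,0,0,0.01]
  ]
}}

```text
time: 4.5
tcp_pos: [0.5079, -0.0412, 0.1164]
tool_rot: [0.0, 0.677, 0.736, 0.0]
wrist_force: [0.6, -0.5, -0.1]
opening: 0.12
grip_force: 0.0
```

Emit:
{"api": "step_arm", "payload": {
  "steps": [
    [0.009,0,0,0,0.01],
    [0.009,0,0,0,0.01],
    [0.009,0,0,0,0.01],
    [0.009,0,0,0,0.01],
    [0.009,0,0,0,0.01]
  ]
}}

```text
time: 5.0
tcp_pos: [0.5037, 0.0041, 0.1159]
tool_rot: [0.0, 0.677, 0.736, 0.0]
wrist_force: [0.5, 0.1, -0.2]
opening: 0.121
grip_force: 0.1
```

Emit:
{"api": "step_arm", "payload": {
  "steps": [
    [0.007,0,0,0,0.01],
    [0.006,0,0,0,0.01],
    [0,0,0,0,0.01],
    [-0.01,0,0,0,0.01],
    [0,0,-0.02,0,0.01]
  ]
}}

```text
time: 5.5
tcp_pos: [0.5022, 0.0037, 0.1341]
tool_rot: [-0.001, 0.678, 0.735, -0.002]
wrist_force: [1.0, 0.5, -0.2]
opening: 0.115
grip_force: 0.0
```

```bash
cat > look.py <<'E'
from h import *
im,d=env.grab_frame("scene");print("tcp",env.observe()["time"],tray(env.observe()["tcp_pos"]),env.observe()["tcp_pos"])
cv2.imwrite("pics/s_%d.png"%(10*env.observe()["time"]),im[150:400,200:500,::-1])
for c in ("scene","wrist"):
    if c=="wrist": env.grab_frame(c)
    for t in ["nut_0","standoff"]:
        for r in env.place_of(c,t)[:4]: print(c,t,round(r["score"],2),np.round(r["centre"]),"deck",tray(px2w(c,r["centre"],.043)),"trough",tray(px2w(c,r["centre"],.009)))
E
python3 look.py; ls pics
```

```text
tcp 5.55 [0.0266 0.0263] [0.50439307 0.00453404 0.13784822]
scene nut_0 0.8 [362. 303.] deck [-0.0232 -0.0331] trough [ 0.0165 -0.0178]
scene nut_0 0.73 [386. 265.] deck [ 0.066  -0.0313] trough [ 0.112  -0.0158]
scene nut_0 0.62 [309. 282.] deck [-0.0115  0.0466] trough [0.029  0.0676]
scene standoff 0.71 [350. 318.] deck [-0.057  -0.0308] trough [-0.0198 -0.0153]
wrist nut_0 0.56 [319. 192.] deck [0.0278 0.0739] trough [0.0282 0.0698]
crop.png
s_55.png
scene.png
top.png
w1.png
```

The middle nut is in the trough at about (0.028, 0.069). Next is the far nut.

Emit:
{"api": "step_arm", "payload": {
  "steps": [
    [-0.029,0.0127,0,0,0.01],
    [-0.029,0.0127,0,0,0.01],
    [-0.029,0.0127,0,0,0.01],
    [0,0,0.011,0,0.01],
    [0,0,0.011,0,0.01]
  ]
}}

```text
time: 6.3
tcp_pos: [0.5485, -0.0779, 0.1127]
tool_rot: [-0.0, 0.677, 0.736, -0.0]
wrist_force: [0.1, 1.0, -0.8]
opening: 0.114
grip_force: 0.0
```

Emit:
{"api": "step_arm", "payload": {
  "steps": [
    [0.004,0,0,0,0.01],
    [0.006,0,0,0,0.01],
    [0.009,0,0,0,0.01],
    [0.009,0,0,0,0.01],
    [0.009,0,0,0,0.01]
  ]
}}

```text
time: 6.8
tcp_pos: [0.5456, -0.0388, 0.1142]
tool_rot: [0.0, 0.676, 0.737, 0.0]
wrist_force: [-0.3, 0.2, -0.3]
opening: 0.117
grip_force: 0.0
```

Emit:
{"api": "step_arm", "payload": {
  "steps": [
    [0.009,0,0,0,0.01],
    [0.009,0,0,0,0.01],
    [0.009,0,0,0,0.01],
    [0.009,0,0,0,0.01],
    [0.009,0,0,0,0.01]
  ]
}}

```text
time: 7.3
tcp_pos: [0.5418, 0.0051, 0.1139]
tool_rot: [-0.0, 0.677, 0.736, -0.0]
wrist_force: [-0.3, -0.5, -0.0]
opening: 0.114
grip_force: 0.1
```

Emit:
{"api": "step_arm", "payload": {
  "steps": [
    [0.008,0,0,0,0.01],
    [0.007,0,0,0,0.01],
    [0,0,0,0,0.01],
    [-0.01,0,0,0,0.01],
    [0,0,-0.022,0,0.01]
  ]
}}

```text
time: 7.8
tcp_pos: [0.54, 0.0066, 0.1337]
tool_rot: [-0.002, 0.678, 0.735, -0.003]
wrist_force: [0.1, -0.8, 0.6]
opening: 0.117
grip_force: 0.0
```

```bash
python3 look.py
```

```text
tcp 7.85 [0.0648 0.0261] [0.54249056 0.00752592 0.13813947]
scene nut_0 0.67 [365. 306.] deck [-0.0263 -0.0382] trough [ 0.0131 -0.0232]
scene nut_0 0.54 [309. 282.] deck [-0.0107  0.0481] trough [0.0298 0.0691]
scene nut_0 0.52 [321. 268.] deck [0.0229 0.0459] trough [0.0658 0.0668]
scene standoff 0.75 [353. 320.] deck [-0.0582 -0.0349] trough [-0.021  -0.0197]
wrist nut_0 0.85 [313. 199.] deck [0.0629 0.0705] trough [0.0627 0.0658]
wrist nut_0 0.61 [257. 194.] deck [0.0358 0.0729] trough [0.0299 0.0686]
wrist nut_0 0.5 [169. 376.] deck [-0.0187 -0.0296] trough [-0.0359 -0.0553]
```

Emit:
{"api": "step_arm", "payload": {
  "steps": [
    [-0.029,-0.0277,0,0,0.01],
    [-0.029,-0.0277,0,0,0.01],
    [-0.029,-0.0277,0,0,0.01],
    [0,0,0.011,0,0.01],
    [0,0,0.011,0,0.01]
  ]
}}

```text
time: 8.6
tcp_pos: [0.4656, -0.0854, 0.1132]
tool_rot: [0.0, 0.678, 0.735, -0.0]
wrist_force: [0.4, 0.4, 0.2]
opening: 0.116
grip_force: 0.0
```

Emit:
{"api": "step_arm", "payload": {
  "steps": [
    [0.004,0,0,0,0.01],
    [0.006,0,0,0,0.01],
    [0.009,0,0,0,0.01],
    [0.009,0,0,0,0.01],
    [0.009,0,0,0,0.01]
  ]
}}

```text
time: 9.1
tcp_pos: [0.4631, -0.0458, 0.1141]
tool_rot: [0.0, 0.676, 0.737, 0.0]
wrist_force: [-0.7, -0.1, 0.2]
opening: 0.117
grip_force: 0.0
```

Emit:
{"api": "step_arm", "payload": {
  "steps": [
    [0.009,0,0,0,0.01],
    [0.009,0,0,0,0.01],
    [0.009,0,0,0,0.01],
    [0.009,0,0,0,0.01],
    [0.009,0,0,0,0.01]
  ]
}}

```text
time: 9.6
tcp_pos: [0.4591, -0.0018, 0.1139]
tool_rot: [0.0, 0.677, 0.736, -0.0]
wrist_force: [-1.0, -1.3, 0.3]
opening: 0.116
grip_force: 0.1
```

Emit:
{"api": "step_arm", "payload": {
  "steps": [
    [0.008,0,0,0,0.01],
    [0.007,0,0,0,0.01],
    [0,0,0,0,0.01],
    [-0.01,0,0,0,0.01],
    [0,0,-0.022,0,0.01]
  ]
}}

```text
time: 10.1
tcp_pos: [0.4573, 0.0002, 0.1342]
tool_rot: [-0.002, 0.678, 0.735, -0.002]
wrist_force: [-0.5, -0.3, 0.3]
opening: 0.118
grip_force: 0.0
```

```bash
python3 look.py; python3 - <<'E'
from h import *
im,d=env.grab_frame("wrist");cv2.imwrite("pics/w2.png",im[:,:,::-1])
E
```

```text
tcp 10.15 [-0.0185  0.0265] [0.4594863  0.00097855 0.13793483]
scene nut_0 0.48 [296. 306.] deck [-0.0623  0.0403] trough [-0.0255  0.0608]
scene nut_0 0.46 [308. 284.] deck [-0.0153  0.0471] trough [0.0249 0.0681]
scene standoff 0.61 [350. 319.] deck [-0.0578 -0.0309] trough [-0.0206 -0.0154]
wrist nut_0 0.83 [454. 196.] deck [0.0486 0.0718] trough [0.0627 0.0673]
wrist nut_0 0.75 [307. 194.] deck [-0.0227  0.0733] trough [-0.0235  0.0691]
wrist nut_0 0.72 [397. 194.] deck [0.0209 0.0731] trough [0.0293 0.0688]
```

View pics/w2.png

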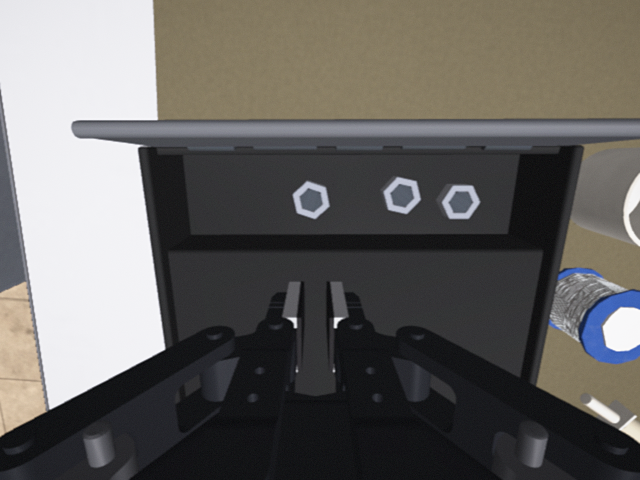

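All three nuts lie in the trough, at pixels (311,200), (402,195) and (460,202), and the cover edge runs along row 130. I'll go over the cover and come down outside it.

Emit:
{"api": "step_arm", "payload": {
  "steps": [
    [0,0,-0.03,0,0.01],
    [0,0.0,-0.03,0,0.01],
    [0.034,0.006,0,0,0.01],
    [0.034,0.006,0,0,0.01],
    [0.034,0.006,0,0,0.01]
  ]
}}

```text
time: 10.95
tcp_pos: [0.4681, 0.1061, 0.1956]
tool_rot: [0.0, 0.677, 0.736, -0.0]
wrist_force: [1.1, 0.6, -0.2]
opening: 0.119
grip_force: 0.0
```

Emit:
{"api": "step_arm", "payload": {
  "steps": [
    [0.006,0,0,0,0.01],
    [0,0,0.012,0,0.01],
    [0,0,0.018,0,0.01],
    [0,0,0.02,0,0.01],
    [0,0,0,0,0.01]
  ]
}}

```text
time: 11.45
tcp_pos: [0.4656, 0.1093, 0.1427]
tool_rot: [-0.002, 0.677, 0.736, -0.003]
wrist_force: [-0.3, 0.5, -0.4]
opening: 0.114
grip_force: 0.0
```

```bash
python3 - <<'E'
from h import *
s=env.observe();print(s["time"],tray(s["tcp_pos"]),s["tcp_pos"],s["wrist_force"])
im,d=env.grab_frame("scene");cv2.imwrite("pics/s3.png",cv2.resize(im[150:400,180:500,::-1],None,fx=2,fy=2))
E
```

```text
11.45 [-0.0032  0.1339] [0.46563159 0.10925917 0.14273928] [-0.28780001  0.4905018  -0.36409368]
```

View pics/s3.png

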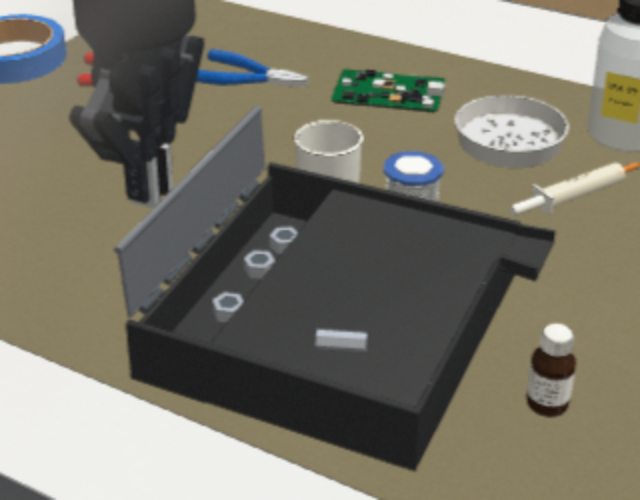

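The three nuts show in the trough, the standoff is on the deck, and the fingers are behind the cover at (150,185). Now I push it over.

Emit:
{"api": "step_arm", "payload": {
  "steps": [
    [-0.01,0,0,0,0.01],
    [-0.01,0,0,0,0.01],
    [-0.008,0,0,0,0.01],
    [-0.008,0,0,0,0.01],
    [-0.008,0,0,0,0.01]
  ]
}}

```text
time: 12.0
tcp_pos: [0.4715, 0.0668, 0.1462]
tool_rot: [0.0, 0.677, 0.736, 0.0]
wrist_force: [-0.5, 0.6, -1.0]
opening: 0.117
grip_force: 0.4
```

Emit:
{"api": "step_arm", "payload": {
  "steps": [
    [-0.008,0,0,0,0.01],
    [-0.007,0,0,0,0.01],
    [-0.004,0,0.006,0,0.01],
    [-0.004,0,0.007,0,0.01],
    [-0.002,0,0.007,0,0.01]
  ]
}}

```text
time: 12.5
tcp_pos: [0.4734, 0.0422, 0.1251]
tool_rot: [0.0, 0.677, 0.736, -0.0]
wrist_force: [0.5, 0.2, 0.5]
opening: 0.122
grip_force: 0.3
```

Emit:
{"api": "step_arm", "payload": {
  "steps": [
    [-0.002,0,0.006,0,0.01],
    [-0.001,0,0.003,0,0.01],
    [0,0,0.002,0,0.01],
    [0,0,0.001,0,0.01],
    [0,0,0,0,0.01]
  ]
}}

```text
time: 13.0
tcp_pos: [0.4733, 0.0399, 0.1144]
tool_rot: [0.0, 0.677, 0.736, -0.001]
wrist_force: [-3.8, -0.0, 8.2]
opening: 0.113
grip_force: 4.2
```

```bash
python3 - <<'E'
from h import *
s=env.observe();print(s["time"],tray(s["tcp_pos"]),s["tcp_pos"],s["wrist_force"])
im,d=env.grab_frame("scene");cv2.imwrite("pics/s4.png",cv2.resize(im[150:400,180:500,::-1],None,fx=2,fy=2))
E
```

```text
13.0 [-0.0014  0.0642] [0.47329951 0.03992932 0.11437793] [-3.76994379 -0.01967642  8.1726559 ]
```

View pics/s4.png

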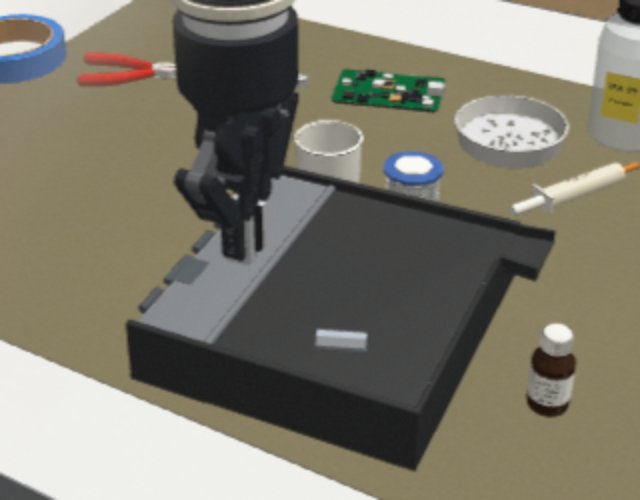

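The cover lies flat under the fingers at (245,255), with 8 N of reaction. I'll press a little more, hold, lift clear and check.

Emit:
{"api": "step_arm", "payload": {
  "steps": [
    [0,0,0.001,0,0.01],
    [0,0,0.001,0,0.01],
    [0,0,0,0,0.01],
    [0,0,0,0,0.01],
    [0,0,0,0,0.01]
  ]
}}

```text
time: 13.55
tcp_pos: [0.4734, 0.0401, 0.1141]
tool_rot: [0.001, 0.677, 0.736, -0.001]
wrist_force: [-8.4, -2.1, 28.8]
opening: 0.118
grip_force: 14.7
```

Emit:
{"api": "step_arm", "payload": {
  "steps": [
    [0,0,-0.01,0,0.01],
    [0,0,-0.03,0,0.01],
    [0,0,-0.04,0,0.01],
    [0,0,-0.04,0,0.01],
    [0,0,0,0,0.01]
  ]
}}

```text
time: 14.05
tcp_pos: [0.4762, 0.0407, 0.2366]
tool_rot: [0.003, 0.677, 0.736, 0.003]
wrist_force: [0.7, 0.1, -0.4]
opening: 0.118
grip_force: 0.0
```

```bash
python3 - <<'E'
from h import *
im,d=env.grab_frame("wrist");s=env.observe();print(s["time"],tray(s["tcp_pos"]),s["tcp_pos"],s["wrist_force"])
cv2.imwrite("pics/w4.png",im[:,:,::-1])
c=env.camera_info("wrist");K=np.array(c["K"]);R=Rot(c["rotation"]);p=np.array(c["position"])
for tx in (-.08,-.05,.05,.08):
    o=[]
    for ty,z in ((.02,.038),(.035,.038),(.044,.043),(.05,.042),(.06,.042),(.07,.042),(.08,.042),(.09,.042)):
        w=np.r_[O+ex*tx+ey*ty,z];q=R.T@(w-p);u=K[0,0]*q[0]/-q[2]+K[0,2];v=-K[1,1]*q[1]/-q[2]+K[1,2]
        u,v=int(round(u)),int(round(v))
        o.append(round(float(px2w("wrist",(u,v),None,d[v,u])[2]),4) if 0<=u<640 and 0<=v<480 else None)
    print(tx,o)
env.grab_frame("scene")
for r in env.place_of("scene","standoff")[:2]: print(r["score"],tray(px2w("scene",r["centre"],.043)))
E
```

```text
14.1 [0.0002 0.0642] [0.47496084 0.04004638 0.23429247] [-0.40312779  0.23407922 -0.37794367]
-0.08 [0.0361, 0.0359, 0.0421, 0.0403, 0.0399, 0.0393, 0.0397, 0.0404]
-0.05 [0.0352, 0.0356, 0.0409, 0.0403, 0.0407, 0.0399, 0.0411, 0.0398]
0.05 [0.0356, 0.0359, 0.0409, 0.0387, 0.0398, 0.0392, 0.04, 0.0388]
0.08 [0.0358, 0.0357, 0.0401, 0.038, 0.0397, 0.0399, 0.0386, 0.0395]
0.63 [-0.0615 -0.033 ]
0.58 [0.002  0.0427]
```

View pics/w4.png

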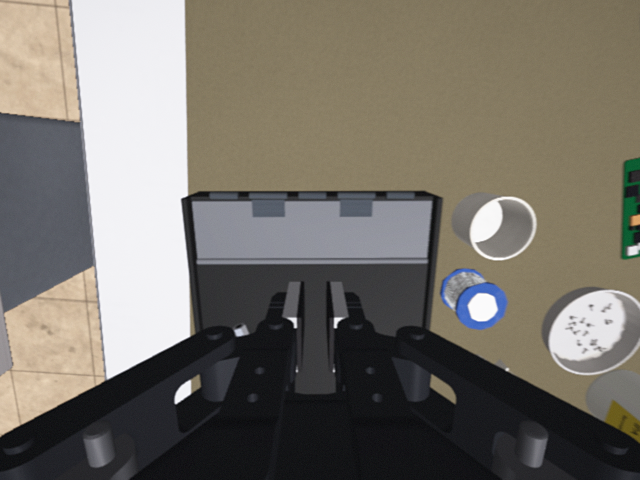

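The cover is flat and level over its whole width (rows 200–263), about 4 mm above the deck, so it is shut. The standoff, jar and spool have not moved.

```bash
python3 -c "
from workcell import env
print(env.job_done())"
```

```text
the job is handed in; nothing more can be done
None
```

I swept all three nuts into the trough, pressed the cover shut over them, left the standoff on the deck, saw no sign that the bottle, spool or jar had moved, and handed the job in at about 14 s; no verdict came back.

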